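Clamp the brass pawl in the lock shed

ROBOT

A 7-joint arm with a two-finger parallel gripper is mounted at the origin on the work surface. World frame = base frame: x ahead of the robot, y to its left, z up, the work surface at z = 0. Lengths are in m, angles in rad, forces in N, time in s.
With the tool pointing down it reaches from about 0.4 to 0.85 m from the base axis. Payload 4.5 kg.
Tool frame: the origin (TCP) lies on the centre line of the jaws, within the pads' length; the fingertips stand 19 mm ahead of it and the grasp point (between the pads) is the TCP; z points along the fingers, y is the line along which they close (so a half turn about z gives the same grasp; the last joint's range is limited). The gripper opens to 88 mm and grips with 3 to 60 N. Pads are 18 mm wide; open, the fingers measure 123 mm over their backs; the gripper's body (75 mm by 187 mm) begins 45 mm behind the grasp point.
Start: joints at [-1.16, 0.689, -0.195, 1.565, 0.157, 0.902, -0.215], TCP at [0.23, 0.581, 0.234] pointing down, gripper open.
Joint ranges: [-3.01, 3.01], [-0.46, 2.08], [-1.47, 1.51], [0.13, 2.56], [-1, 4.14], [0.04, 2.09], [-2.66, 2.66]. Speed limits (rad/s): [2.57, 2.57, 3.14, 3.14, 3.14, 3.14, 3.14].

INTERFACE

Orientations are given as a 3x3 rotation matrix whose columns are the frame's x, y, z axes.
In Python, from bench import env gives the robot as it stands.
- The arm moves only by the shell command python3 -m creep 'ROWS' [OPENING] [FORCE]. ROWS is JSON, one flat list of numbers, 6 for each row, row after row: the shift along the tool's x, y, z in m, then the turn, a rotation vector about the tool's x, y, z in rad. In form: [dx, dy, dz, ax, ay, az, dx, dy, dz, ax, ay, az, ...]. A call has 1 to 10 rows; each row is the pose to reach, as a shift and turn from the pose commanded when the call began, along the tool's axes at that moment; what a row does not reach only later rows make up. A row lasts 1/10 s, in which the tool goes at most 50 mm and 8.59 degrees, less where a joint would pass 70% of its speed; a pose out of reach is approached as far as the arm can. A call with a gripper value outside its range is refused whole. OPENING is the finger opening in m, from 0 to 0.0881, set as the call begins (- or left out, the last holds). The fingers move at their own pace and stop on an object; FORCE is the grip in N (left out, the last holds). Time passes only in rows, so rows that repeat a pose let the fingers close. It gives the time, the measured TCP pose, the force, the opening and the grip force at its end, in the units of the state.
- env.sense(): the state, without advancing time (a new reading comes with each control period).
- env.capture(name): name is "side" or "top"; returns a dict with "frame" (400x640x3 uint8, red, green, blue), "z_map" (400x640 float32, m along the optical axis (not along the pixel's ray), 0 where there is no reading), "fovy" (degrees; the focal length in pixels is half the picture's height over the tangent of half this angle, whatever the lens; pixels are square), "cx", "cy" (the principal point, pixels), "dist" ([k1, k2, p1, p2, k3] as OpenCV has them; the pictures are not rectified), "R" (3x3) and "t" (3): a world point X has camera coordinates R X + t. Camera axes: x right, y down, z forward; pixel columns grow to the right and rows downward; lengths in m; the calibration is good to about 2 mm. A picture is of the moment at which its call begins.
- env.close_job(): hands the job in; it is judged then, once.
The state is a dict: "time": time; "joint_positions": joint angles; "joint_vel": joint speeds; "effort": joint torques, N m; "tool_pos": TCP position; "tcp_rot": TCP orientation; "ft_force": force on the tool from outside, world axes, zero at the start; "ft_torque": the same for the moment, N m; "width": finger opening in m; "gripper_force": force on a finger pad.
Only numpy, scipy, OpenCV 4.12 (cv2) and the standard library are available. Lean on these libraries where they do the work, as an engineer would, in place of code of your own. Each camera call takes 0.05 s, during which the arm holds its last target. There are 200 camera calls.

TASK

On the green bench stand two hold-down toggle clamps with red handles, both open. Clamp down the brass ratchet pawl: push the handle of the clamp it lies in down past its over-centre point, so that the clamp snaps over and stays locked by itself. Leave the clamp with the aluminium pulley open, and leave the pawl lying in its place.

Things in the scene. Friction and masses are not known exactly. Their poses are not given: they have to be found in the camera images.
- pawl_handle (a joint): Handle angle of the toggle clamp holding the brass pawl: 0 = open (handle rises 0.70 rad above level), 1.0 = locked at its stop (0.30 below); elevation = 0.70 - value. Released short of over-centre (about 0.67) it springs back towards open; past 0.75 it snaps to the stop and stays. Pushed straight down 80 mm level outward of the pivot it needs up to 10 N. It starts at 0.
- pawl_grip (a point): On the centre line of that clamp's red handle, 105 mm from its pivot. +x runs along the handle to the pivot, y along the level pivot pin. Handle straight, 140 mm from pivot to end; outer 85 mm is a red sleeve 26 mm wide, 18 mm thick (top face 9 mm off the centre line). Pivot 65 mm above the bench; the handle swings down outward, away from the pawl. The clamp is fixed to the bench.
- pawl: Brass ratchet pawl, loose, flat between two low fences under its clamp's raised spindle, 135 mm from the handle pivot on the side away from the handle. Bar 26 mm wide, 14 mm thick, about 95 mm long over a round boss (at -y) and a hooked tooth. Origin: middle of its underside, 10 mm above the bench; z up, y along its length.
- pulley_handle (a joint): Handle angle of the other, like-built clamp, which has a grey cast aluminium grooved pulley (80 mm across, 26 mm thick) in it. Same values; it starts open, at 0, and is to stay open.
Not all that is in view belongs to the job. What is shaped like the pawl but blue or orange is not meant.

How it is judged:
By the outcome, as a careful person would: the job done as asked, in the order asked, and still so for the second after the job is handed in, with the robot touching nothing.
It also fails if it takes over 29 s, if anything falls off the work surface, if the arm or the gripper's body presses on something with over 40 N, if the wrist force passes 120 N, or if a joint passes its speed limit or range.

## Working session

There is one attempt and no reset: what is moved stays moved. The work goes in short steps, Python scripts to look and compute and a shell command to move; the robot and the scene stay as the last step left them, time stands still between calls to the robot, and variables do not carry over. Pictures are saved under pics/ and viewed, at most 10 in all, crops included, and the job is handed in when it is done.

```bash
ls; mkdir -p pics; cat > h.py <<'E'
import numpy as np,cv2
from bench import env
def cap(n):
    c=env.capture(n); f=200/np.tan(np.radians(c["fovy"])/2)
    K=np.array([[f,0,c["cx"]],[0,f,c["cy"]],[0,0,1.]]); return c,K
def world(c,K):
    v,u=np.mgrid[0:400,0:640]
    p=cv2.undistortPoints(np.stack([u.ravel(),v.ravel()],1).astype(np.float64)[:,None],K,np.array(c["dist"],float))[:,0]
    z=c["z_map"].ravel().astype(float)
    X=np.c_[p*z[:,None],z]
    W=(X-np.array(c["t"]))@np.array(c["R"]); W[z==0]=np.nan
    return W.reshape(400,640,3)
E
python3 - <<'E'
from h import *
s=env.sense();print(s)
for n in("top","side"):
    c,K=cap(n);cv2.imwrite(f"pics/{n}0.png",c["frame"][:,:,::-1]);np.savez(f"{n}0.npz",W=world(c,K),f=c["frame"])
E
```

```text
pics
{'time': 0.0, 'joint_positions': array([-1.16021649,  0.68997808, -0.19452313,  1.56632446,  0.1573385 ,
        0.90252328, -0.21512895]), 'joint_vel': array([ 2.33686753e-04, -4.59681060e-05,  1.60068227e-03,  1.52315823e-04,
        2.24699956e-05,  2.20888951e-03,  1.21333214e-03]), 'effort': array([-3.29975746e-04, -5.27569878e+01, -1.26673680e+00, -1.53430420e+01,
       -5.25865029e-02,  6.60315243e-03,  1.66600721e-04]), 'tool_pos': array([0.22977274, 0.58054445, 0.2329192 ]), 'tcp_rot': array([[-9.29885186e-01,  3.67849516e-01, -5.23528947e-04],
       [ 3.67849854e-01,  9.29883533e-01, -1.76046128e-03],
       [-1.60763883e-04, -1.82960691e-03, -9.99998313e-01]]), 'ft_force': array([0.07800194, 0.33411197, 0.58116164]), 'ft_torque': array([ 0.01808297, -0.0298813 ,  0.02954264]), 'gripper_force': 0.0, 'width': 0.08799068132789954}
```

View pics/top0.png

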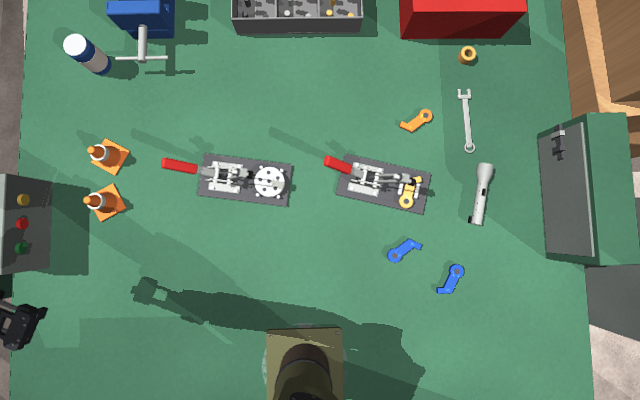

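View pics/side0.png

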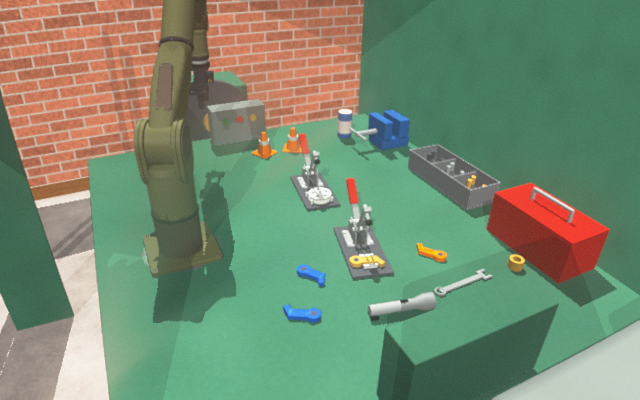

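The top view shows the pawl clamp on the right: red handle at about (337,164), pawl at (408,192). The pulley clamp is on the left, with its handle at (180,165). In the side view the pawl clamp is the nearer one, with its handle at (352,190).

```bash
python3 - <<'E'
from h import *
boxes={"top":[(318,150,360,180),(155,150,205,180)],"side":[(340,172,365,208),(295,130,315,155)]}
for n in boxes:
    d=np.load(n+"0.npz");W=d["W"];f=d["f"].astype(int)
    red=(f[...,0]>110)&(f[...,1]<70)&(f[...,2]<70)
    for b in boxes[n]:
        m=np.zeros_like(red);m[b[1]:b[3],b[0]:b[2]]=1
        P=W[m&red];P=P[np.isfinite(P).all(1)];P=P[P[:,2]>.06]
        c=np.median(P,0);u=np.linalg.svd(P-P.mean(0))[2][0];t=(P-P.mean(0))@u
        print(n,len(P),P.mean(0).round(4),u.round(3),"ends",(P.mean(0)+u*np.percentile(t,2)).round(3),(P.mean(0)+u*np.percentile(t,98)).round(3))
W=np.load("top0.npz")["W"];f=np.load("top0.npz")["f"].astype(int)
br=(f[...,0]>150)&(f[...,2]<110)&(f[...,1]>110)
m=np.zeros_like(br);m[170:212,395:425]=1;P=W[m&br];print("pawl",len(P),np.nanmean(P,0))
m=np.zeros_like(br);print("plate",W[170,345],W[207,420],W[182,430],W[157,350],"bench",W[230,330])
E
```

```text
top 262 [ 0.5241 -0.0961  0.1371] [-0.183 -0.76  -0.624] ends [ 0.531 -0.067  0.161] [ 0.516 -0.128  0.111]
top 331 [0.5302 0.2906 0.1365] [-0.113 -0.753 -0.648] ends [0.534 0.319 0.161] [0.526 0.261 0.111]
side 35 [ 0.5216 -0.0888  0.143 ] [-0.335 -0.71  -0.62 ] ends [ 0.528 -0.075  0.155] [ 0.511 -0.112  0.123]
  return _methods._mean(a, axis=axis, dtype=dtype,
  ret = um.true_divide(
<stdin>:9: RuntimeWarning: Mean of empty slice.
<stdin>:10: RuntimeWarning: Mean of empty slice.
Traceback (most recent call last):
IndexError: index -1 is out of bounds for axis 0 with size 0
```

```bash
python3 -m creep '[-0.03,-0.03,-0.03,0,0,0.09,-0.065,-0.063,-0.05,0,0,0.18,-0.098,-0.095,-0.05,0,0,0.27,-0.13,-0.127,-0.05,0,0,0.36,-0.163,-0.158,-0.05,0,0,0.45,-0.195,-0.19,-0.05,0,0,0.54,-0.228,-0.222,-0.05,0,0,0.63,-0.26,-0.253,-0.05,0,0,0.72,-0.293,-0.285,-0.05,0,0,0.81,-0.325,-0.317,-0.05,0,0,0.9]' 0
python3 - <<'E'
from h import *
W=np.load("top0.npz")["W"]
print("pawl",W[192,404:414:3],"plate",W[150,343],W[207,418])
T=np.array([.5275,-.0823,.25]);s=env.sense();R=s["tcp_rot"];h=np.array([.238,.971,0])
Rt=np.c_[-h,[.971,-.238,0],[0,0,-1]]
Rt[:,0]=np.cross(Rt[:,1],Rt[:,2])
print(s["tool_pos"],(R.T@(T-s["tool_pos"])).round(4),cv2.Rodrigues(R.T@Rt)[0].ravel())
E
```

```text
time: 1.1
tool_pos: [0.4159, 0.165, 0.2837]
tcp_rot: [[-0.286, 0.958, -0.0], [0.958, 0.286, 0.0], [0.0, -0.0, -1.0]]
ft_force: [1.1, 0.4, 0.3]
width: 0.0102
gripper_force: 0.0
pawl [[ 0.46385231 -0.28404088  0.02683775]
 [ 0.46374769 -0.2925855   0.02599521]
 [ 0.46377201 -0.30153095  0.02374585]
 [ 0.46491667 -0.31393678  0.00927684]] plate [ 0.589803   -0.121462    0.00150456] [ 0.4225484  -0.32636335  0.00834579]
[0.41587684 0.16501814 0.28366554] [-0.2689  0.0361  0.0337] [-6.09307512e-05 -1.22155078e-05  5.30842448e-01]
```

```bash
python3 -m creep '[-0.04,0.006,0,0,0,0.08,-0.08,0.012,0,0,0,0.16,-0.12,0.018,0,0,0,0.24,-0.16,0.024,0,0,0,0.32,-0.2,0.03,0,0,0,0.4,-0.24,0.034,0.02,0,0,0.47,-0.269,0.036,0.034,0,0,0.531,-0.269,0.036,0.034,0,0,0.531,-0.269,0.036,0.034,0,0,0.531]'
python3 - <<'E'
from h import *
o=[]
for n,b in (("top",(250,100,450,250)),("side",(280,120,430,290))):
    c,K=cap(n);i=c["frame"][b[1]:b[3],b[0]:b[2],::-1];o.append(cv2.resize(i,(400,int(400*i.shape[0]/i.shape[1])),interpolation=2))
H=max(x.shape[0] for x in o);cv2.imwrite("pics/a.png",np.hstack([cv2.copyMakeBorder(x,0,H-x.shape[0],0,0,0) for x in o]))
E
```

```text
time: 2.0
tool_pos: [0.5274, -0.0801, 0.2491]
tcp_rot: [[0.235, 0.972, -0.002], [0.972, -0.235, 0.001], [0.0, -0.002, -1.0]]
ft_force: [-0.7, 0.0, 0.2]
width: 0.0004
gripper_force: 0.0
```

View pics/a.png

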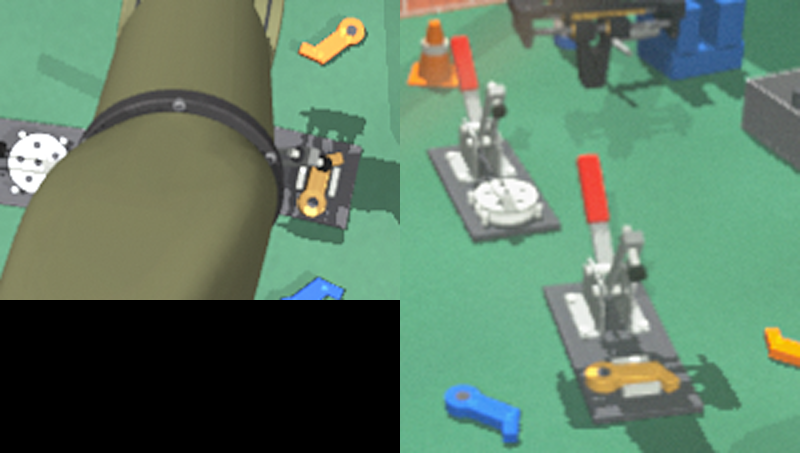

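The closed fingers (right half, 593,60) are straight above the end of the pawl clamp's red handle (590,160). The pawl lies in place at (630,380). I'll go down until the fingers touch the handle.

```bash
python3 -m creep '[0,0,0.03,0,0,0,0,0,0.055,0,0,0,0,0,0.067,0,0,0,0,0,0.076,0,0,0,0,0,0.084,0,0,0,0,0,0.09,0,0,0,0,0,0.095,0,0,0,0,0,0.095,0,0,0]'
```

```text
time: 2.9
tool_pos: [0.5283, -0.0804, 0.1547]
tcp_rot: [[0.235, 0.972, 0.001], [0.972, -0.235, -0.0], [-0.0, 0.001, -1.0]]
ft_force: [1.4, -0.9, 1.5]
width: 0.0005
gripper_force: 0.7
```

```bash
python3 -m creep '[0,0,0.008,0,0,0,0,0,0.016,0,0,0,0,0,0.024,0,0,0,0,0,0.03,0,0,0,0,0,0.035,0,0,0]'
python3 - <<'E'
from h import *
c,K=cap("side");i=c["frame"][120:290,280:430,::-1];cv2.imwrite("pics/b.png",cv2.resize(i,(450,510),interpolation=2))
E
```

```text
time: 3.4
tool_pos: [0.5289, -0.0797, 0.1198]
tcp_rot: [[0.234, 0.972, 0.002], [0.972, -0.234, 0.001], [0.001, 0.002, -1.0]]
ft_force: [0.2, 2.3, 9.5]
width: 0.0005
gripper_force: 3.8
```

View pics/b.png

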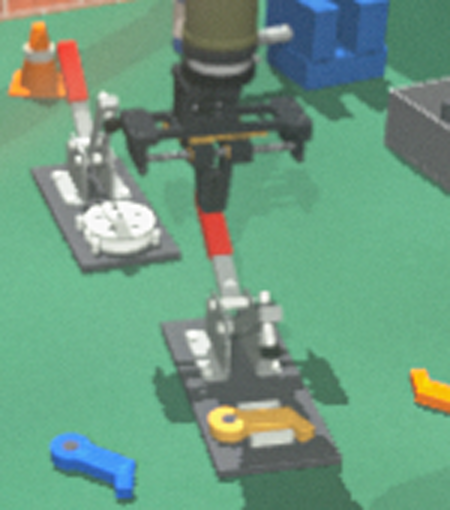

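The fingers press on the outer end of the red sleeve (210,205). The handle is going down and the spindle (268,335) is dropping towards the pawl. Contact is good, so I keep pushing.

```bash
python3 -m creep '[0,0,0.008,0,0,0,0,0,0.016,0,0,0,0,0,0.024,0,0,0,0,0,0.031,0,0,0,0,0,0.037,0,0,0,0,0,0.042,0,0,0,0,0,0.044,0,0,0,0,0,0.044,0,0,0]'
```

```text
time: 4.25
tool_pos: [0.5271, -0.0805, 0.075]
tcp_rot: [[0.235, 0.972, -0.002], [0.972, -0.235, -0.0], [-0.001, -0.002, -1.0]]
ft_force: [0.5, 0.4, -0.7]
width: 0.0002
gripper_force: 0.0
```

Force has dropped to zero, so the clamp has probably snapped over. I'll retreat upward and check.

```bash
python3 -m creep '[0,0,-0.02,0,0,0,0,0,-0.06,0,0,0,0,0,-0.1,0,0,0,0,0,-0.14,0,0,0,0,0,-0.18,0,0,0,0,0,-0.18,0,0,0,0,0,-0.18,0,0,0]'
python3 - <<'E'
from h import *
c,K=cap("side");i=c["frame"][120:290,280:430,::-1];cv2.imwrite("pics/c.png",cv2.resize(i,(450,510),interpolation=2))
W=world(c,K);f=c["frame"].astype(int);r=(f[...,0]>100)&(f[...,1]<70)&(f[...,2]<70);r[:,:335]=0;r[:,380:]=0;r[:165]=0
P=W[r];P=P[np.isfinite(P).all(1)];P=P[P[:,1]<0];print(len(P),P.mean(0),P.min(0),P.max(0))
E
```

```text
time: 4.95
tool_pos: [0.5277, -0.0806, 0.2562]
tcp_rot: [[0.235, 0.972, 0.001], [0.972, -0.235, -0.0], [-0.0, 0.001, -1.0]]
ft_force: [-1.0, 0.0, -0.8]
width: 0.0004
gripper_force: 0.0
1 [ 0.52596166 -0.04520033  0.07701531] [ 0.52596166 -0.04520033  0.07701531] [ 0.52596166 -0.04520033  0.07701531]
```

View pics/c.png

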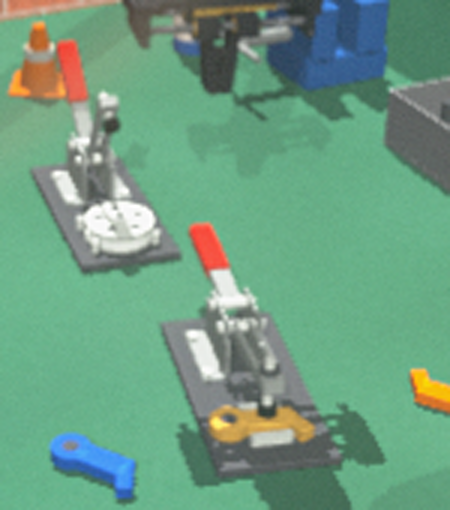

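The pawl clamp's handle is down (210,248) and its spindle rests on the pawl (268,405). The pulley clamp is still open. I'll measure the handle angle.

```bash
python3 - <<'E'
from h import *
c,K=cap("side");W=world(c,K);f=c["frame"].astype(int)
r=(f[...,0]>1.8*f[...,1])&(f[...,0]>90);r[:,:340]=0;r[:,362:]=0;r[:193]=0;r[212:]=0
P=W[r];P=P[np.isfinite(P).all(1)];u=(P[:,:2]-[.5077,-.1629])@[.238,.971]
print(len(P));print(np.polyfit(u,P[:,2],1), np.c_[u,P[:,2]][np.argsort(u)][::8].round(3))
E
```

```text
115
[0.03343577 0.07397612] [[0.043 0.077]
 [0.052 0.077]
 [0.056 0.078]
 [0.063 0.076]
 [0.068 0.076]
 [0.073 0.077]
 [0.077 0.078]
 [0.083 0.078]
 [0.092 0.074]
 [0.096 0.079]
 [0.101 0.079]
 [0.108 0.082]
 [0.113 0.08 ]
 [0.121 0.075]
 [0.127 0.079]]
```

```bash
python3 -m creep '[0.04,0,0,0,0,0,0.08,0,0,0,0,0,0.12,0,0,0,0,0,0.16,0,0,0,0,0,0.2,0,0,0,0,0,0.24,0,0,0,0,0,0.24,0,0,0,0,0]'
cat > m.py <<'E'
from h import *
import sys
for n,b in (("side",(340,193,362,212)),("top",(310,140,365,190))):
    c,K=cap(n);W=world(c,K);f=c["frame"].astype(int);cv2.imwrite(f"pics/{sys.argv[1]}_{n}.png",c["frame"][:,:,::-1])
    r=(f[...,0]>1.8*f[...,1])&(f[...,0]>90);m=np.zeros_like(r);m[b[1]:b[3],b[0]:b[2]]=1
    P=W[r&m];P=P[np.isfinite(P).all(1)];u=(P[:,:2]-[.5077,-.1629])@[.238,.971]
    print(n,len(P),np.polyfit(u,P[:,2],1),u.min(),u.max(),np.percentile(P[:,2],[5,50,95]))
E
python3 m.py d
python3 -c "
import cv2
i=cv2.imread('pics/d_top.png')[130:230,290:450];cv2.imwrite('pics/d_c.png',cv2.resize(i,(640,400),interpolation=2))"
```

```text
time: 5.75
tool_pos: [0.5833, 0.1611, 0.253]
tcp_rot: [[0.225, 0.974, -0.003], [0.974, -0.225, 0.004], [0.003, -0.004, -1.0]]
ft_force: [-0.6, 0.3, -0.3]
width: 0.0006
gripper_force: 0.0
side 106 [0.0561392  0.07243065] 0.04629366002973185 0.1263153752620592 [0.07188479 0.0775742  0.08085278]
top 311 [0.08527575 0.07016123] 0.047873294001217225 0.13313860538184932 [0.07253428 0.07909318 0.08196903]
```

View pics/d_c.png

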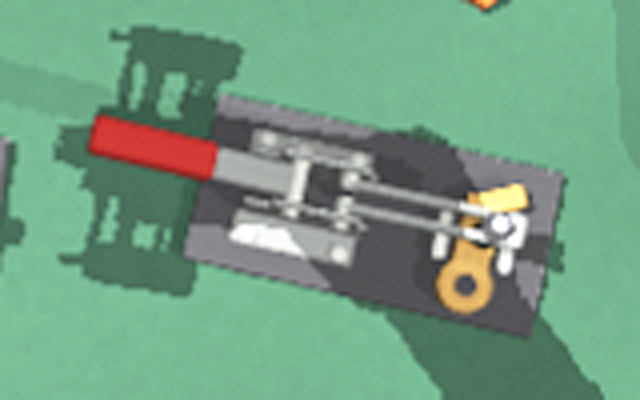

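```bash
python3 -m creep '[0,0,0,0,0,0,0,0,0,0,0,0,0,0,0,0,0,0,0,0,0,0,0,0,0,0,0,0,0,0]' | head -1; python3 m.py e
python3 - <<'E'
from h import *
f=cv2.imread("pics/e_top.png")[130:230,290:450];cv2.imwrite("pics/e_c.png",cv2.resize(f,(640,400),interpolation=2))
c,K=cap("top");W=world(c,K);f=c["frame"].astype(int)
r=(f[...,0]>1.8*f[...,1])&(f[...,0]>90);r[:,:310]=0;r[:,365:]=0;r[:140]=0;r[190:]=0
P=W[r];P=P[np.isfinite(P).all(1)];d=P[:,:2]-[.5077,-.1629];l=d@[.971,-.238];u=d@[.238,.971];print(np.polyfit(u,l,1),np.percentile(l,[3,50,97]))
for a,b in((.05,.07),(.07,.09),(.09,.11),(.11,.14)):
    k=(u>a)&(u<b);print(a,np.median(P[k,2]))
E
```

```text
time: 6.35
side 104 [0.06357757 0.0711254 ] 0.049860371131649234 0.13194001539807587 [0.07191964 0.07671323 0.08080263]
top 312 [0.08942788 0.06971876] 0.047693142178737505 0.13309235294532154 [0.07163688 0.07879992 0.08224287]
[0.00470319 0.00053002] [-0.01033776  0.00086299  0.01334812]
0.05 0.0771384745369535
0.07 0.07838632744245794
0.09 0.07895521682416226
0.11 0.08031642455372232
```

```bash
python3 - <<'E'
from h import *
T=np.array([.5285,-.0795,.13]);s=env.sense();R=s["tcp_rot"]
print((R.T@(T-s["tool_pos"])).round(4),R.round(3)[0])
E
python3 -m creep '[-0.04,0,0,0,0,0,-0.08,0,0,0,0,0,-0.12,0,0,0,0,0,-0.16,0,0,0,0,0,-0.2,0,0,0,0,0,-0.24,0,0,0,0,0,-0.24,0,0.04,0,0,0,-0.24,0,0.08,0,0,0,-0.24,0,0.12,0,0,0,-0.24,0,0.12,0,0,0]'
```

```text
[-0.2392  0.0003  0.1258] [0.235 0.972 0.   ]
time: 7.5
tool_pos: [0.5246, -0.0796, 0.1318]
tcp_rot: [[0.235, 0.972, -0.009], [0.972, -0.235, 0.001], [-0.001, -0.009, -1.0]]
ft_force: [-0.2, 0.2, 0.4]
width: 0.0002
gripper_force: 0.0
```

```bash
python3 -m creep '[0,0,0.01,0,0,0,0,0,0.02,0,0,0,0,0,0.03,0,0,0,0,0,0.036,0,0,0]';python3 -m creep '[0,0,0.003,0,0,0,0,0,0.006,0,0,0]';python3 -m creep '[0,0,0.003,0,0,0,0,0,0.006,0,0,0]';python3 -m creep '[0,0,0.003,0,0,0,0,0,0.006,0,0,0]'; python3 m.py f
```

```text
time: 7.9
tool_pos: [0.5283, -0.0801, 0.0997]
tcp_rot: [[0.235, 0.972, 0.001], [0.972, -0.235, 0.0], [0.0, 0.001, -1.0]]
ft_force: [-0.2, -0.2, -0.7]
width: 0.0004
gripper_force: 0.0
time: 8.1
tool_pos: [0.5281, -0.0802, 0.0937]
tcp_rot: [[0.235, 0.972, 0.001], [0.972, -0.235, -0.0], [0.0, 0.001, -1.0]]
ft_force: [0.4, -0.1, 0.2]
width: 0.0003
gripper_force: 0.0
time: 8.3
tool_pos: [0.5281, -0.0802, 0.0877]
tcp_rot: [[0.235, 0.972, 0.001], [0.972, -0.235, 0.0], [0.0, 0.0, -1.0]]
ft_force: [0.7, 0.4, 0.4]
width: 0.0005
gripper_force: 0.0
time: 8.5
tool_pos: [0.528, -0.0802, 0.0815]
tcp_rot: [[0.235, 0.972, 0.0], [0.972, -0.235, 0.0], [0.0, 0.0, -1.0]]
ft_force: [-0.2, 0.9, 0.7]
width: 0.0002
gripper_force: 0.0
side 77 [-0.00409007  0.07606023] 0.0458820645445357 0.130648678842345 [0.07042345 0.07604005 0.08006811]Traceback (most recent call last):
  File "m.py", line 7, in <module>
    print(n,len(P),np.polyfit(u,P[:,2],1),u.min(),u.max(),np.percentile(P[:,2],[5,50,95]))
                   ~~~~~~~~~~^^^^^^^^^^^^
    raise TypeError("expected non-empty vector for x")
TypeError: expected non-empty vector for x
```

```bash
python3 -c "
import cv2
i=cv2.imread('pics/f_side.png')[140:290,290:430];cv2.imwrite('pics/f_c.png',cv2.resize(i,(560,600),interpolation=2))"
```

```text
(no output)
```

View pics/f_c.png

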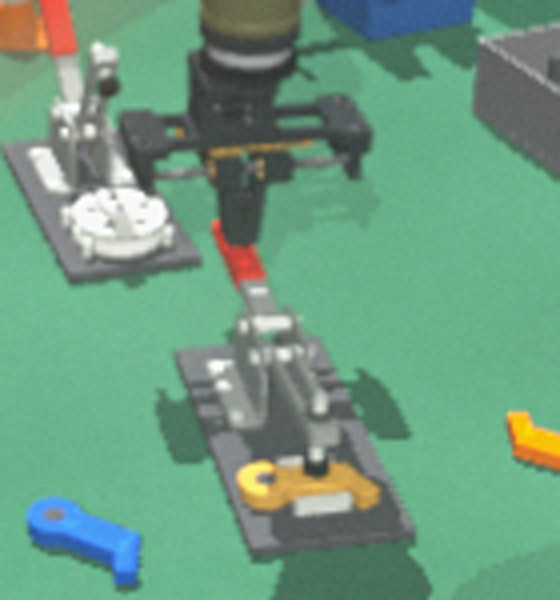

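The spindle is just above or on the pawl (318,465). The fingertips at (243,240) cover part of the handle, but no force is felt. I'll measure where the fingertips really are.

```bash
python3 - <<'E'
from h import *
c,K=cap("side");W=world(c,K);f=c["frame"]
for v in (180,190,194,196,198,200,202,204,206):
    print(v,[(int(u),tuple(int(x) for x in f[v,u]),W[v,u].round(3).tolist()) for u in range(342,362,3)])
s=env.sense();p=s["tool_pos"]+.019*s["tcp_rot"][:,2]
print(p,cv2.projectPoints(p[None],cv2.Rodrigues(np.array(c["R"]))[0],np.array(c["t"],float),K,np.array(c["dist"],float))[0])
E
```

```text
180 [(342, (88, 83, 64), [0.49, -0.092, 0.17]), (345, (65, 72, 70), [0.496, -0.1, 0.173]), (348, (67, 71, 70), [0.504, -0.105, 0.174]), (351, (84, 119, 102), [nan, nan, nan]), (354, (113, 105, 79), [0.527, -0.1, 0.167]), (357, (63, 73, 69), [0.531, -0.113, 0.172]), (360, (70, 77, 74), [0.534, -0.125, 0.178])]
190 [(342, (107, 172, 138), [0.609, 0.121, -0.002]), (345, (64, 71, 66), [0.51, -0.079, 0.124]), (348, (68, 75, 70), [0.517, -0.085, 0.126]), (351, (60, 71, 63), [0.525, -0.09, 0.126]), (354, (65, 74, 70), [0.534, -0.092, 0.125]), (357, (100, 165, 131), [0.657, 0.095, 0.001]), (360, (98, 163, 127), [0.668, 0.092, -0.0])]
194 [(342, (99, 164, 128), [0.594, 0.092, -0.0]), (345, (66, 74, 69), [0.512, -0.076, 0.108]), (348, (66, 73, 68), [0.518, -0.085, 0.111]), (351, (63, 73, 64), [0.528, -0.086, 0.109]), (354, (66, 83, 74), [0.536, -0.09, 0.109]), (357, (100, 165, 130), [0.644, 0.072, -0.001]), (360, (98, 163, 129), [0.656, 0.071, -0.003])]
196 [(342, (119, 153, 120), [0.585, 0.076, 0.003]), (345, (92, 67, 61), [0.513, -0.076, 0.1]), (348, (63, 75, 69), [0.515, -0.091, 0.108]), (3
[... 1198 characters left out ...]
61, 0.029, 0.001]), (345, (126, 143, 113), [0.571, 0.026, 0.0]), (348, (193, 70, 59), [0.518, -0.087, 0.076]), (351, (196, 74, 60), [0.525, -0.094, 0.078]), (354, (158, 108, 86), [0.533, -0.099, 0.079]), (357, (97, 163, 130), [0.612, 0.013, -0.003]), (360, (105, 178, 138), [0.617, 0.002, 0.002])]
206 [(342, (107, 182, 141), [0.557, 0.022, -0.002]), (345, (112, 173, 136), [0.562, 0.01, 0.003]), (348, (178, 73, 64), [0.512, -0.098, 0.076]), (351, (197, 75, 64), [0.519, -0.105, 0.078]), (354, (192, 86, 72), [0.529, -0.106, 0.076]), (357, (103, 172, 137), [0.603, -0.003, -0.0]), (360, (108, 179, 140), [0.613, -0.006, -0.001])]
[ 0.52780767 -0.0801801   0.06250255] [[[349.4100214  205.81393847]]]
```

The visible fingertips sit about 19 mm higher than the TCP reading implies. That means the first push only reached the dead centre, at about level. I'll push further, judging by the true contact height.

```bash
python3 -m creep '[0,0,0.004,0,0,0,0,0,0.008,0,0,0,0,0,0.012,0,0,0]';python3 -m creep '[0,0,0.004,0,0,0,0,0,0.008,0,0,0]';python3 -m creep '[0,0,0.003,0,0,0,0,0,0.003,0,0,0,0,0,0.003,0,0,0]'; python3 m.py g 2>/dev/null
```

```text
time: 8.95
tool_pos: [0.528, -0.0801, 0.0694]
tcp_rot: [[0.235, 0.972, 0.0], [0.972, -0.235, 0.0], [0.0, 0.0, -1.0]]
ft_force: [-0.3, 0.2, -0.6]
width: 0.0005
gripper_force: 0.0
time: 9.15
tool_pos: [0.5278, -0.0802, 0.0613]
tcp_rot: [[0.235, 0.972, -0.0], [0.972, -0.235, 0.0], [-0.0, -0.0, -1.0]]
ft_force: [-0.2, -0.3, -0.0]
width: -0.0
gripper_force: 0.0
time: 9.45
tool_pos: [0.5279, -0.0802, 0.0586]
tcp_rot: [[0.235, 0.972, -0.0], [0.972, -0.235, 0.0], [0.0, -0.0, -1.0]]
ft_force: [0.4, 0.4, 0.7]
width: 0.0006
gripper_force: 0.0
side 33 [-0.37929062  0.07820739] 0.06932091886912183 0.12385216565324911 [0.03267643 0.04088407 0.05034057]
```

The handle now slopes about -0.3, with its top at 0.04 m, so it has snapped over. I'll retreat and verify.

```bash
python3 -m creep '[0,0,-0.03,0,0,0,0,0,-0.07,0,0,0,0,0,-0.11,0,0,0,0,0,-0.15,0,0,0,0,0,-0.19,0,0,0,0.04,0,-0.19,0,0,0,0.08,0,-0.19,0,0,0,0.12,0,-0.19,0,0,0,0.16,0,-0.19,0,0,0,0.2,0,-0.19,0,0,0]'
python3 -m creep '[0.04,0,0,0,0,0,0.04,0,0,0,0,0,0.04,0,0,0,0,0,0.04,0,0,0,0,0,0.04,0,0,0,0,0]' | tail -3
sed -i 's/340,193,362,212/335,193,362,225/' m.py; python3 m.py i
python3 -c "
import cv2,numpy as np
i=cv2.imread('pics/i_side.png')[140:290,290:430];j=cv2.imread('pics/i_top.png')[130:230,290:450]
a=cv2.resize(i,(373,400),interpolation=2);b=cv2.resize(j,(426,266),interpolation=2);b=cv2.copyMakeBorder(b,0,134,0,0,0);cv2.imwrite('pics/i_c.png',np.hstack([a,b]))"
```

```text
time: 10.55
tool_pos: [0.5749, 0.1158, 0.249]
tcp_rot: [[0.235, 0.972, 0.0], [0.972, -0.235, 0.0], [0.0, 0.0, -1.0]]
ft_force: [0.6, -0.3, -0.4]
width: 0.0004
gripper_force: 0.0
ft_force: [-0.4, -0.2, 0.9]
width: 0.0004
gripper_force: 0.0
side 42 [-0.28623043  0.06889843] 0.04708629456524797 0.11164964227605875 [0.03697561 0.04927563 0.05574843]
top 281 [-0.27675384  0.06981116] 0.047459480813133656 0.12977611591953725 [0.03316477 0.04520941 0.05633771]
```

View pics/i_c.png

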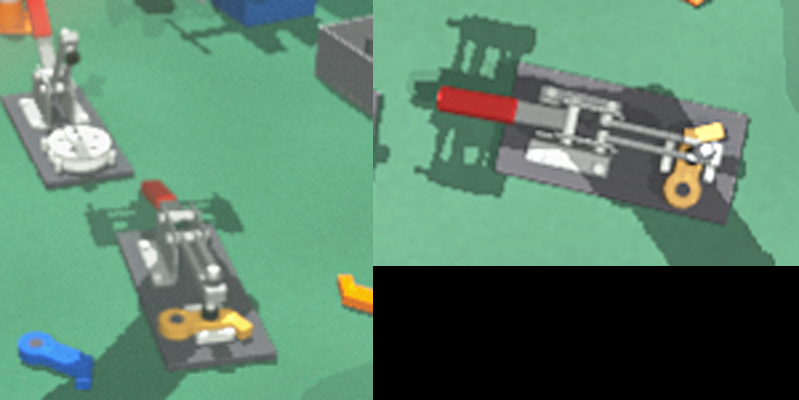

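The pawl clamp's handle (155,193) is down, with a measured slope of about -0.28, which is its stop. The spindle (210,305) presses on the pawl, which is still between its fences. The pulley clamp is still open.

```bash
python3 -c "
from bench import env
print(env.close_job())"
```

```text
the job is handed in; nothing more can be done
None
```

The pawl clamp is snapped over and stayed locked at its stop after I released it. The pawl is still in its place, the pulley clamp is still open, and the job was handed in at about 11 s.

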